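# Slide a cheese board past the spring catch

## Task

Press the long steel bar of the spring catch down with closed fingertips and, keeping it down, push the cheese board along its lane over the lowered catch. Push the board on until the catch has sprung fully up again behind it, so that the board sits shut in between the catch and the end stop with its cheese still on it. Push only on the board: do not touch the cheese, do not lift the board, leave everything else where it stands, and end clear of it all.

Things in the scene. Friction and masses are not known exactly. Their poses are not given: they have to be found in the camera images.
- lane: Fixed dark steel lane, place and yaw vary, 170 mm wide (x), y from -285 to +170 mm. Origin on the table top, on the centre line, straight under the +y face of the upright catch; z up. The board slides along its +y on two runners (tops 46 mm up, gap between them 100 mm). Flanges (tops 72.5 mm up, 120 mm apart) overhang the board's side edges: it can only slide. The -y end is open.
- stop_face (a point): Point on the near (-y) face of the end stop, a wall across the lane's +y end: at x = 0, y = +152 mm, 60 mm above the table; the wall is 12 mm thick, its top 76 mm up.
- catch (a joint): Height of the spring catch, which moves straight up and down between the runners: 0 = fully up, grows as it is pressed, 0.016 m = fully down. About 2 N starts it, 4 N holds it fully down. Pressed 10 mm or more, it lets the board pass over it. Released under the board it only rubs on its underside; it springs up by itself once board and fingers are clear.
- catch_top (a point): Centre of the top of the upright catch in front of the board: x = 0, y = -6 mm in the lane's frame, 55 mm above the table when up; sinks as it is pressed. Upright 36 mm wide (x), 12 mm thick (y -12 to 0), standing 12 mm above the bar, 9 mm above the board's underside. Square-faced: pushing the board against it does not lower it.
- bar_tail (a point): Middle of the free end of the press bar's top face, x = 0, y = -270 mm in the lane's frame; sinks as pressed. The bar, one piece with the catch, is flat steel 36 mm wide on the centre line from here to the catch at y = 0, top 43 mm above the table when up (3 mm below the board's underside). Press it anywhere it is free, e.g. behind the board.
- board: Loose wooden board 140 x 140 x 20 mm, 0.32 kg, on the runners. Origin: centre of its underside, 46 mm above the table; y axis along the lane's +y. Starts with its front edge 8 to 48 mm short of the catch, 70 to 110 mm of bar free behind it. Shut in, its origin is at lane y +70 to +82 mm. 2 mm of side play; sliding it takes about 2 to 5 N.
- cheese: Round cream-coloured cheese, 90 mm diameter, 34 mm high, about 0.23 kg, standing loose on the board a little towards its +y edge, so that about 35 to 45 mm of board top is free behind it. Origin at the centre of its underside.
- mould: Bystander: white plastic cup mould, 84 mm diameter, 70 mm high, beside the lane's far rail. Origin: centre of underside.
- jar: Bystander: amber glass jar, 60 mm diameter, 100 mm high, beside the lane's far rail. Origin: centre of underside.
- follower: Bystander: wooden disc, 76 mm diameter, 22 mm high, beside the lane's near rail. Origin: centre of underside.
- spare_cheese: Bystander: another round cheese, 110 mm diameter, 48 mm high, on the bare table to the left. Origin: centre of underside.
- bowl: Bystander: steel bowl, 130 mm diameter, 50 mm high, on the right. Origin: centre of underside.
- brush: Bystander: wooden-handled brush 190 mm long, lying on the right, far side. Origin: on its underside.
- brine: Bystander: white plastic bottle, 64 mm diameter, 170 mm high, on the right, near the robot. Origin: centre of underside.
There are look-alikes about, which are no part of the job. Of the things shaped like the board, the wooden one is meant. What is shaped like the cheese but yellow is not meant.

How it is judged:
By the outcome, as a careful person would: the job done as asked, in the order asked, and still so for the second after the job is handed in, with the robot touching nothing.
It also fails if it takes over 42 s, if anything falls off the work surface, if the arm or the gripper's body presses on something with over 40 N, if the wrist force passes 120 N, or if a joint passes its speed limit or range.

## Robot

A 6-joint arm with a two-finger parallel gripper is mounted at the origin on the work surface. World frame = base frame: x ahead of the robot, y to its left, z up, the work surface at z = 0. Lengths are in m, angles in rad, forces in N, time in s.
With the tool pointing down it reaches from about 0.3 to 0.75 m from the base axis. Payload 8.5 kg.
Tool frame: the origin (TCP) lies at the very end of the fingers, on their centre line; the grasp point (between the pads) lies 19 mm behind it; z points along the fingers, y is the direction in which the jaws open and shut (so a half turn about z gives the same grasp; the last joint's range is limited). The gripper opens to 88 mm and grips with 3 to 60 N. Pads are 18 mm wide; open, the fingers measure 123 mm over their backs; the gripper's body (75 mm by 187 mm) begins 45 mm behind the grasp point.
Start: joints at [1.123, 0.381, 1.297, -0, 1.464, -0.215], TCP at [0.127, 0.535, 0.239] pointing down, gripper open.
Joint ranges: [-3.11, 3.11], [-0.89, 2.33], [0.22, 2.48], [-1.42, 4.56], [0.17, 2.85], [-2.88, 2.88]. Speed limits (rad/s): [2.39, 2.39, 3.14, 3.14, 3.14, 3.14].

## Interface

Orientations are given as a 3x3 rotation matrix whose columns are the frame's x, y, z axes.
In Python, from bench import manip gives the robot as it stands. The module is installed in compiled form; this text tells all that it offers.
- The arm moves only by the tool send_rows, never from a script. Its argument "moves" is a list of rows, each a list of 7 numbers: the opening in per cent of the stroke, from 0 (shut) to 100 (fully open), then the shift along the tool's x, y, z in cm, then the turn, a rotation vector about the tool's x, y, z in rad. In form: [[gripper, tx, ty, tz, rx, ry, rz], ...]. A call has 1 to 12 rows; each row shifts and turns the commanded pose from where the row before left it, along the tool's axes as they then stand; what a row does not reach is not made up. A row lasts 1/10 s, in which the tool goes at most 50 mm and 8.59 degrees, less where a joint would pass 70% of its speed; a pose out of reach is approached as far as the arm can. A call with a gripper value outside its range is refused whole. The fingers move at their own pace and stop on an object; "grip_force" is the grip in N (left out, the last holds). Time passes only in rows, so rows that do not move let the fingers close. It gives the time, the measured TCP pose, the force and the opening at its end, in the units of the state.
- manip.observe(): the state, without advancing time (a new reading comes with each control period).
- manip.capture(name): name is "scene" or "top" or "wrist"; returns the picture (480x640x3 uint8, red, green, blue); there is no depth.
- manip.calibration(name): a dict with "fx", "fy", "cx", "cy" (pixels), "R" (3x3) and "t" (3): a world point X has camera coordinates R X + t. Camera axes: x right, y down, z forward; pixel columns grow to the right and rows downward; lengths in m; the calibration is good to about 2 mm. A picture is of the moment at which its call begins: read the wrist's pose just before it. calibration takes no time and is no camera call; for the wrist camera it gives the pose at the moment of the call.
- manip.hand_in(): hands the job in, once; it reports no verdict.
Trained networks look in the newest picture that a camera, given by its name, has taken for a name from the list of things; names that differ only in an ending like _2 or _b are one class to them, and where a whole thing is asked for, a point or a joint stands for the part that bears it (a point fixed in the world has none). Each returns a list of dicts, best first, with "conf" (0 to 1); they miss things now and then, are a little off and sometimes report something else, mostly with a low value. They report only what shows in the picture. A call takes as long as a camera call. They do not tell look-alikes from the thing itself.
- manip.find_in(camera, target): "centre" ([x, y, z] in m, in world coordinates, good to about 4 mm: the middle of the surface that is visible of it).
- manip.silhouettes(camera, target): "pixels" (480x640 bool, what is visible of it).
The state is a dict: "clock": time; "joint_pos": joint angles; "qd": joint speeds; "effort": joint torques, N m; "tool_pos": TCP position; "orientation": TCP orientation; "contact_force": force on the tool from outside, world axes, zero at the start; "wrist_torque": the same for the moment, N m; "opening": finger opening in m.
Only numpy, scipy, OpenCV 4.12 (cv2) and the standard library are available. Lean on these libraries where they do the work, as an engineer would, in place of code of your own. Each camera call takes 0.05 s, during which the arm holds its last target. There are 200 camera calls.

## Working session

There is one attempt and no reset: what is moved stays moved. The work goes in short steps, Python scripts to look and compute and a tool call to move; the robot and the scene stay as the last step left them, time stands still between calls to the robot, and variables do not carry over. Pictures are saved under pics/ and viewed, about 8 in all and at most 12, crops included, and the job is handed in when it is done.

Besides the shell and the picture viewer there is one more tool, called after "Call:" by a JSON object that holds its "name" and its "arguments". send_rows: Moves the arm, as the interface text tells. Its arguments: {"type":"object","properties":{"moves":{"type":"array"},"grip_force":{"type":"number"}},"required":["moves"]}

```bash
mkdir -p pics; cat > h.py <<'E'
from bench import manip
import numpy as np, cv2
def save(n,im): cv2.imwrite('pics/'+n+'.png',cv2.cvtColor(im,cv2.COLOR_RGB2BGR))
def proj(c,X):
    k=manip.calibration(c);p=np.array(k['R'])@np.array(X)+np.array(k['t']);return k['fx']*p[0]/p[2]+k['cx'],k['fy']*p[1]/p[2]+k['cy']
def ray(c,u,v,z):
    k=manip.calibration(c);R=np.array(k['R']);o=-R.T@np.array(k['t']);d=R.T@np.array([(u-k['cx'])/k['fx'],(v-k['cy'])/k['fy'],1]);return o+d*(z-o[2])/d[2]
E
python3 - <<'E'
from h import *
for c in ['top','scene']:
    save(c+'0',manip.capture(c))
    for t in ['lane','catch','board','cheese','bar_tail']+(['mould','jar','follower'] if c=='top' else []):
        for d in manip.find_in(c,t): print(c,t,np.round(d['centre'],3),round(d['conf'],2),np.round(proj(c,d['centre'])))
print(manip.observe()['clock'])
E
```

```text
top lane [0.562 0.094 0.044] 0.73 [294. 229.]
top catch [ 0.546 -0.102  0.042] 0.68 [372. 242.]
top catch [0.734 0.1   0.03 ] 0.26 [299. 166.]
top board [ 0.305 -0.237  0.023] 0.91 [420. 344.]
top board [0.365 0.396 0.026] 0.8 [166. 298.]
top board [ 0.729 -0.392  0.015] 0.54 [487. 185.]
top cheese [ 0.553 -0.01   0.102] 0.96 [336. 231.]
top cheese [ 0.515 -0.267  0.036] 0.61 [437. 260.]
top bar_tail [ 0.548 -0.099  0.044] 0.84 [371. 241.]
top bar_tail [0.734 0.1   0.033] 0.28 [299. 165.]
top mould [0.735 0.1   0.03 ] 0.65 [299. 165.]
top jar [ 0.674 -0.037  0.101] 0.66 [351. 184.]
top jar [ 0.553 -0.011  0.104] 0.34 [336. 231.]
top follower [0.414 0.153 0.021] 0.62 [266. 287.]
scene lane [0.576 0.08  0.043] 0.79 [357. 225.]
scene catch [ 0.548 -0.1    0.04 ] 0.61 [290. 237.]
scene board [ 0.556 -0.063  0.067] 0.92 [304. 229.]
scene board [ 0.321 -0.242  0.022] 0.92 [219. 199.]
scene board [0.37  0.396 0.017] 0.75 [420. 158.]
scene cheese [ 0.531 -0.274  0.035] 0.93 [224. 253.]
scene cheese [ 0.568 -0.02   0.101] 0.65 [321. 218.]
scene cheese [ 0.558 -0.062  0.068] 0.24 [305. 229.]
scene bar_tail [ 0.549 -0.1    0.042] 0.61 [290. 237.]
0.75
```

View pics/top0.png

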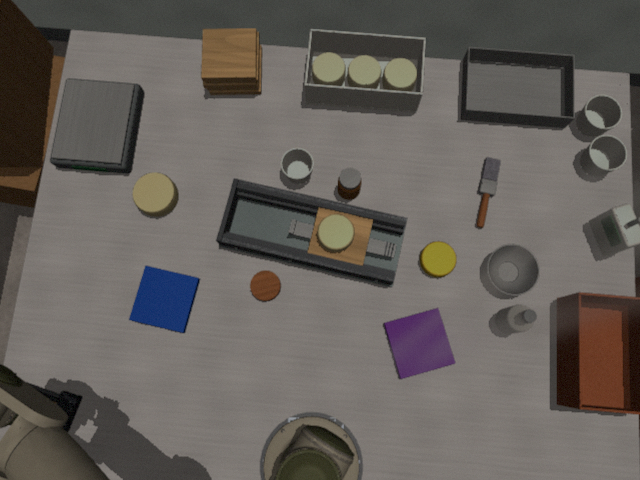

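View pics/scene0.png

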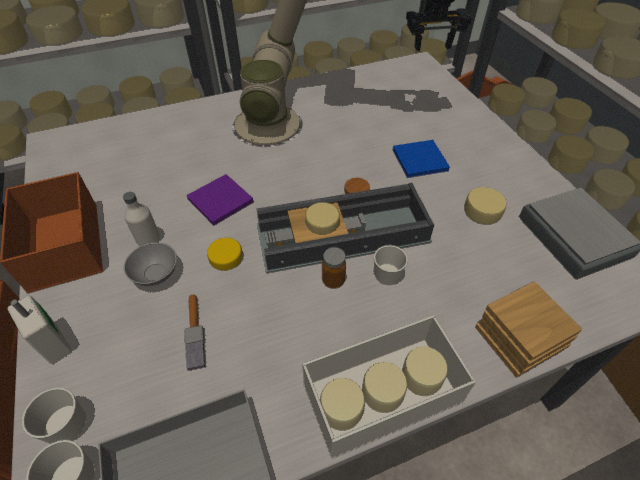

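Board wanted: the wooden one in the lane, top px (340,236). Look-alikes are the blue board (166,298), the purple board (420,344) and the stacked boards (232,62). Cheese wanted: (336,232) on the board. Look-alikes are the yellow one (438,260), the spare (154,194) and the ones in the crate. The lane's end wall is on the left, so lane +y is roughly world +y.

```bash
python3 - <<'E'
from h import *
im=cv2.imread('pics/top0.png')[165:295,210:420]
im=cv2.resize(im,None,fx=3.8,fy=3.8,interpolation=cv2.INTER_CUBIC)
im=cv2.convertScaleAbs(im,alpha=1.6,beta=15)
cv2.imwrite('pics/crop0.png',im)
E
```

```text
(no output)
```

View pics/crop0.png

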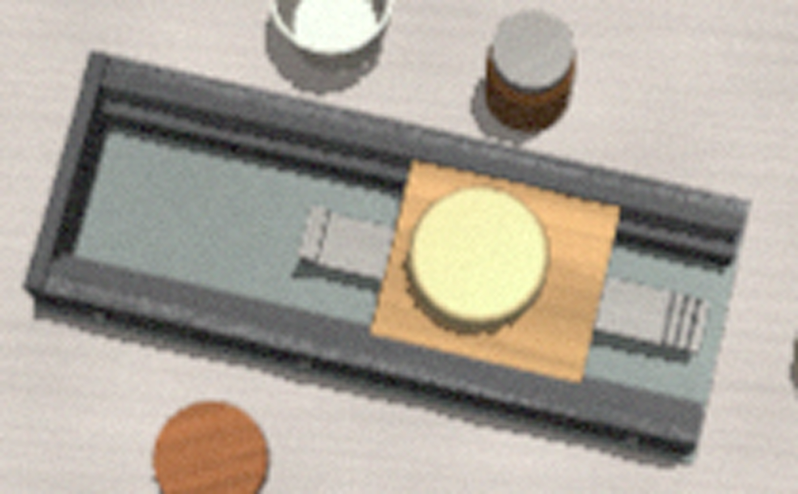

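Crop (3.8×, offset 210,165): the catch is at (312,232), the bar tail at (701,325). The board's corners are (411,160), (621,207), (583,380) and (371,333). The jar is close to the far flange. I'll fit the lane pose from these.

```bash
cat > fit.py <<'E'
from h import *
from scipy.optimize import least_squares
P=lambda u,v:(210+(u+.5)/3.8-.5,165+(v+.5)/3.8-.5)
# lane pts (x,y,z); lane x = y cross z
obs=[((85,-285,72.5),P(749,202)),((-85,-285,72.5),P(695,444)),
 ((18,-270,43),P(708,297)),((-18,-270,43),P(696,350)),((85,None,76),P(97,52)),((-85,None,76),P(27,287))]
bd=[((70,70),P(411,160)),((70,-70),P(621,207)),((-70,-70),P(583,380)),((-70,70),P(371,333))]
def W(p,l):
    c,s=np.cos(p[2]),np.sin(p[2]);return np.array([p[0]+c*l[0]-s*l[1],p[1]+s*l[0]+c*l[1],l[2]])/1000
def f(p):
    r=[]
    for l,o in obs:
        l=(l[0],170 if l[1] is None else l[1],l[2])
        r+=list(np.subtract(proj('top',W(p,l)),o))
    for (x,y),o in bd: r+=list(np.subtract(proj('top',W(p,(x+p[4],y+p[3],66))),o))
    return np.array(r)
if __name__=='__main__':
    s=least_squares(f,[550,50,-.2,-100,0],loss='soft_l1',x_scale=[10,10,.1,10,1])
    p=s.x;print(np.round(p,3));print(np.round(f(p).reshape(-1,2),1))
    for n in [(0,-6,55),(0,-270,43),(0,p[3]-70,66)]: print(n,W(p,n).round(4),np.round(proj('top',W(p,n)),1))
    c,sn=np.cos(p[2]),np.sin(p[2])
    for n in ['jar','mould','cheese','follower']:
        for d in manip.find_in('top',n)[:1]:
            q=np.array(d['centre'])*1000-[p[0],p[1],0];print(n,round(c*q[0]+sn*q[1]),round(-sn*q[0]+c*q[1]))
    o=manip.observe();print(o['orientation'],o['tool_pos'],o['clock'],o['contact_force'])
E
python3 fit.py
```

```text
[ 5.68249e+02  1.07795e+02 -1.43000e-01 -1.30424e+02  4.22100e+00]
[[ 1.9 -1.8]
 [ 2.2  1.3]
 [-0.1  0.2]
 [ 0.2  0.1]
 [-4.7 -2.3]
 [-4.5  0.6]
 [ 1.4 -5.6]
 [ 1.  -5.8]
 [-1.   3. ]
 [-1.2  2.6]]
(0, -6, 55) [0.5674 0.1019 0.055 ] [291.2 225.5]
(0, -270, 43) [ 0.5299 -0.1595  0.043 ] [394.4 249.9]
(0, np.float64(-200.42353003436412), 66) [ 0.5398 -0.0906  0.066 ] [367.7 241.9]
jar 126 -128
mould 166 16
cheese 1 -119
follower -159 22
[[-9.73037628e-01  2.30646426e-01  1.75210733e-05]
 [ 2.30646426e-01  9.73037628e-01  1.81986674e-06]
 [-1.66289179e-05  5.81197176e-06 -1.00000000e+00]] [0.1268729 0.5351388 0.2387645] 0.95 [0.58128661 0.63195222 0.08558061]
```

```bash
sed -i 's/170 if/164 if/; s/(70,70),P/(60,70),P/; s/(70,-70),P/(60,-70),P/; s/(-70,-70),P/(-60,-70),P/; s/(-70,70),P/(-60,70),P/; s/^bd=/bd=/' fit.py
sed -i "s/obs=\[/obs=[((18,0,55),P(321,206)),((-18,-0,55),P(301,259)),/" fit.py; python3 fit.py
```

```text
[ 5.68008e+02  1.05699e+02 -1.44000e-01 -1.29045e+02  6.15000e-01]
[[-2.7 -0.5]
 [-0.9 -0.8]
 [ 2.8 -1.4]
 [ 3.   1.6]
 [ 0.8  0.5]
 [ 1.   0.4]
 [-1.5 -1.8]
 [-1.3  1.2]
 [ 0.5 -0.4]
 [ 0.2 -0.4]
 [-0.3  0.7]
 [-0.3  0.2]]
(0, -6, 55) [0.5671 0.0998 0.055 ] [292.  225.7]
(0, -270, 43) [ 0.5292 -0.1615  0.043 ] [395.2 250.2]
(0, np.float64(-199.04469394519361), 66) [ 0.5394 -0.0913  0.066 ] [368. 242.]
jar 126 -126
mould 166 18
cheese 2 -117
follower -159 24
[[-9.73024633e-01  2.30701241e-01  1.47801213e-05]
 [ 2.30701241e-01  9.73024633e-01 -1.61372009e-05]
 [-1.81042944e-05 -1.22921016e-05 -1.00000000e+00]] [0.1268775  0.53514157 0.23874843] 1.15 [0.34946696 0.07635201 0.09451172]
```

```bash
cat > go.py <<'E'
from fit import *
p=np.array([568.,105.7,-.144]); c,s=np.cos(p[2]),np.sin(p[2])
def lane(X): q=np.array(X)*1000-[p[0],p[1],0];return np.array([c*q[0]+s*q[1],-s*q[0]+c*q[1],q[2]])
def st():
    o=manip.observe();R=np.array(o['orientation']);L=np.array([[c,-s,0],[s,c,0],[0,0,1]])
    print('t',round(o['clock'],2),'lane tcp',lane(o['tool_pos']).round(1),'yawerr',np.arctan2(R[1,1],R[0,1])-p[2],'z',R[:,2].round(3),'F lane',(L.T@o['contact_force']).round(1),'open',round(o['opening'],4));return o
E
python3 - <<'E'
from go import *
o=st();print('jar',lane(ray('top',*P(534,48),.1)))
# after rotation
d=np.array([-10,-235,160])-lane(o['tool_pos']);print('tool xyz cm',d[1]/10,d[0]/10,-d[2]/10)
E
```

```text
t 1.15 lane tcp [-498.2  361.7  238.7] yawerr 1.4819980233041807 z [ 0. -0. -1.] F lane [0.3 0.1 0.1] open 0.0878
jar [ 141.38922544 -121.12412502  100.        ]
tool xyz cm -59.66944746869467 48.81829267164656 7.874842990938646
```

Call:
{"name": "send_rows", "arguments": {"moves": [[0,0,0,0,0,0,0.148],[0,0,0,0,0,0,0.148],[0,0,0,0,0,0,0.148],[0,0,0,0,0,0,0.148],[0,0,0,0,0,0,0.148],[0,0,0,0,0,0,0.148],[0,0,0,0,0,0,0.148],[0,0,0,0,0,0,0.148],[0,0,0,0,0,0,0.148],[0,0,0,0,0,0,0.148],[0,0,0,0,0,0,0]], "grip_force": 30}}

```text
clock: 2.25
tool_pos: [0.1269, 0.5352, 0.2388]
orientation: [[0.143, 0.99, -0.0], [0.99, -0.143, 0.0], [0.0, -0.0, -1.0]]
contact_force: [0.6, 0.3, 0.2]
opening: 0.0025
```

Call:
{"name": "send_rows", "arguments": {"moves": [[0,-3.5,2.9,0,0,0,0],[0,-3.5,2.9,0,0,0,0],[0,-3.5,2.9,0,0,0,0],[0,-3.5,2.9,0,0,0,0],[0,-3.5,2.9,0,0,0,0],[0,-3.5,2.9,0,0,0,0],[0,-3.5,2.9,0,0,0,0],[0,-3.5,2.9,0,0,0,0],[0,-3.5,2.9,0,0,0,0],[0,-3.5,2.9,0,0,0,0],[0,-3.5,2.9,0,0,0,0],[0,-3.5,2.9,0,0,0,0]]}}

```text
clock: 3.45
tool_pos: [0.4126, 0.0683, 0.239]
orientation: [[0.137, 0.991, 0.001], [0.991, -0.137, 0.0], [0.0, 0.001, -1.0]]
contact_force: [0.9, 1.2, -0.1]
opening: 0.0002
```

Call:
{"name": "send_rows", "arguments": {"moves": [[0,-3.5,2.9,1,0,0,0],[0,-3.5,2.9,1.5,0,0,0],[0,-3.5,2.9,1.5,0,0,0],[0,-3.5,2.9,1.5,0,0,0],[0,-3.5,2.9,1.5,0,0,0],[0,0,0,0,0,0,0],[0,0,0,0,0,0,0]]}}

```text
clock: 4.15
tool_pos: [0.5306, -0.1241, 0.1681]
orientation: [[0.14, 0.99, -0.001], [0.99, -0.14, 0.001], [0.001, -0.001, -1.0]]
contact_force: [-0.5, 0.3, -0.2]
opening: 0.0003
```

```bash
python3 - <<'E'
from go import *
o=st(); im=manip.capture('wrist'); save('w1',im)
k=manip.calibration('wrist');print(k['fx'],np.round(k['R'],3),lane(-np.array(k['R']).T@np.array(k['t'])))
for n in [(0,-270,43),(0,-199,66),(0,-285,72.5),(18,-270,43),(-18,-270,43)]: print(n,np.round(proj('wrist',W(p,n)),1))
E
```

```text
t 4.15 lane tcp [  -4.  -232.8  168.1] yawerr 0.003941314478920099 z [-0.001  0.001 -1.   ] F lane [-0.5  0.2 -0.2] open 0.0003
366.60221981741796 [[ 0.99  -0.139 -0.   ]
 [-0.135 -0.957  0.257]
 [-0.036 -0.255 -0.966]] [  -5.11924263 -166.58389287  314.57200939]
(0, -270, 43) [323.8 281.5]
(0, -199, 66) [325.2 195.2]
(0, -285, 72.5) [324.3 315.7]
(18, -270, 43) [346.6 281.6]
(-18, -270, 43) [301.  281.4]
```

View pics/w1.png

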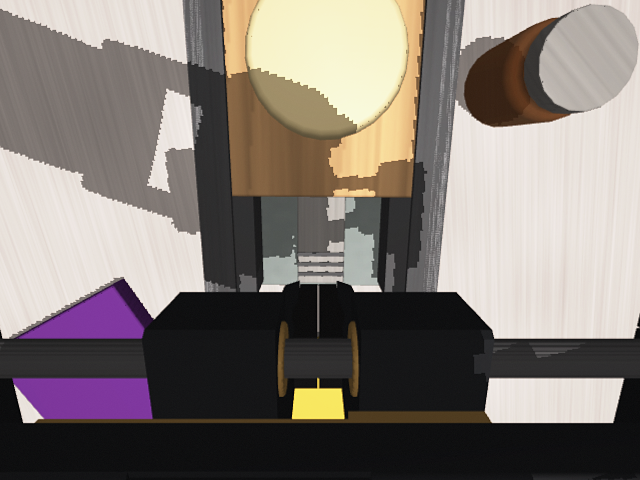

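Wrist view: the board's rear edge is at row 196 (predicted 195) and the bar tail at row 283 (predicted 281.5). The bar centre is at column 321, and the jar is well off the rail. The fit holds, so I'll descend onto the bar behind the board.

Call:
{"name": "send_rows", "arguments": {"moves": [[0,0.5,0,2.5,0,0,0],[0,0.6,0,2.5,0,0,0],[0,0,0,2.5,0,0,0],[0,0,0,2.5,0,0,0],[0,0,0,1.5,0,0,0],[0,0,0,0.3,0,0,0],[0,0,0,0.2,0,0,0],[0,0,0,0.2,0,0,0],[0,0,0,0.2,0,0,0],[0,0,0,0.2,0,0,0],[0,0,0,0.2,0,0,0],[0,0,0,0,0,0,0]]}}

```text
clock: 5.4
tool_pos: [0.5325, -0.1128, 0.0409]
orientation: [[0.142, 0.99, 0.001], [0.99, -0.142, -0.0], [-0.0, 0.001, -1.0]]
contact_force: [0.8, 0.7, 3.6]
opening: 0.0003
```

```bash
python3 - <<'E'
from go import *
st()
E
```

```text
t 5.4 lane tcp [  -3.8 -221.3   40.9] yawerr 0.0020052548638447576 z [ 0.001 -0.    -1.   ] F lane [0.7 0.8 3.6] open 0.0003
```

Call:
{"name": "send_rows", "arguments": {"moves": [[0,0,0,0.2,0,0,0],[0,0,0,0.2,0,0,0],[0,0,0,0.2,0,0,0],[0,0,0,0.2,0,0,0],[0,0,0,0.2,0,0,0],[0,0,0,0.1,0,0,0],[0,0,0,0,0,0,0]]}}

```text
clock: 6.1
tool_pos: [0.5324, -0.1128, 0.0297]
orientation: [[0.142, 0.99, 0.0], [0.99, -0.142, -0.0], [-0.0, 0.0, -1.0]]
contact_force: [1.9, 1.4, 3.3]
opening: 0.0006
```

```bash
python3 - <<'E'
from go import *
st();save('s1',manip.capture('scene')[150:290,220:460].repeat(3,0).repeat(3,1))
E
```

```text
t 6.1 lane tcp [  -3.8 -221.3   29.7] yawerr 0.001966832590752393 z [ 0. -0. -1.] F lane [1.7 1.6 3.3] open 0.0006
```

View pics/s1.png

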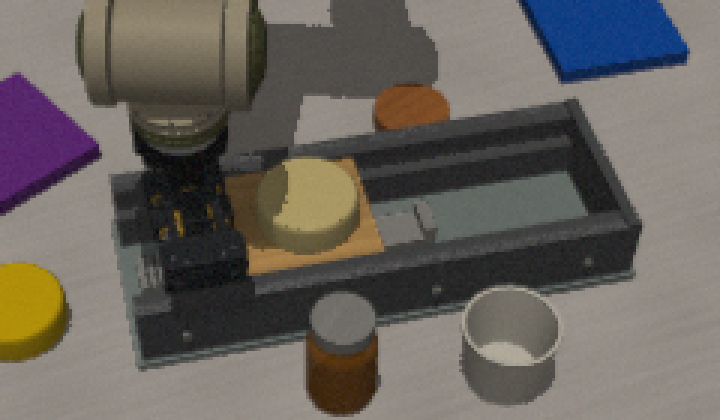

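Scene view: fingers are down on the bar behind the board, clear of the cheese and the jar. The bar is pressed about 13 mm. I'll push at 30 mm/s.

Call:
{"name": "send_rows", "arguments": {"moves": [[0,0.3,0,0,0,0,0],[0,0.3,0,0,0,0,0],[0,0.2,0,0,0,0,0],[0,0.2,0,0,0,0,0],[0,0.2,0,0,0,0,0],[0,0.2,0,0,0,0,0],[0,0.3,0,0,0,0,0],[0,0.3,0,0,0,0,0],[0,0.3,0,0,0,0,0],[0,0.3,0,0,0,0,0],[0,0.3,0,0,0,0,0],[0,0.3,0,0,0,0,0]]}}

```text
clock: 7.35
tool_pos: [0.5368, -0.0814, 0.0298]
orientation: [[0.141, 0.99, -0.0], [0.99, -0.141, -0.001], [-0.001, 0.0, -1.0]]
contact_force: [-0.9, -6.0, 3.5]
opening: 0.0006
```

```bash
python3 - <<'E'
from go import *
st();manip.capture('scene')
for n in ['board','cheese']:
  for d in manip.find_in('scene',n): print(n,lane(d['centre']).round(),round(d['conf'],2))
E
```

```text
t 7.35 lane tcp [  -4.  -189.6   29.8] yawerr 0.002039014690300711 z [-0.    -0.001 -1.   ] F lane [-0.1 -6.   3.5] open 0.0006
board [-193. -381.   20.] 0.74
board [-234.  257.   18.] 0.72
board [ 31. -96.  64.] 0.63
cheese [  15. -102.  100.] 0.93
cheese [  17. -381.   34.] 0.89
cheese [   7. -226.   30.] 0.5
```

Call:
{"name": "send_rows", "arguments": {"moves": [[0,0.3,0,0,0,0,0],[0,0.3,0,0,0,0,0],[0,0.3,0,0,0,0,0],[0,0.3,0,0,0,0,0],[0,0.3,0,0,0,0,0],[0,0.3,0,0,0,0,0],[0,0.3,0,0,0,0,0],[0,0.3,0,0,0,0,0],[0,0.3,0,0,0,0,0],[0,0.3,0,0,0,0,0],[0,0.3,0,0,0,0,0],[0,0.3,0,0,0,0,0]]}}

```text
clock: 8.7
tool_pos: [0.5418, -0.0458, 0.0298]
orientation: [[0.142, 0.99, -0.0], [0.99, -0.142, -0.001], [-0.001, -0.0, -1.0]]
contact_force: [-1.1, -5.5, 2.7]
opening: 0.0005
```

Call:
{"name": "send_rows", "arguments": {"moves": [[0,0.3,0,0,0,0,0],[0,0.3,0,0,0,0,0],[0,0.3,0,0,0,0,0],[0,0.3,0,0,0,0,0],[0,0.3,0,0,0,0,0],[0,0.3,0,0,0,0,0],[0,0.3,0,0,0,0,0],[0,0.3,0,0,0,0,0],[0,0,0,0,0,0,0]]}}

```text
clock: 9.6
tool_pos: [0.5452, -0.0216, 0.0298]
orientation: [[0.141, 0.99, -0.0], [0.99, -0.141, -0.0], [-0.0, -0.0, -1.0]]
contact_force: [-0.2, -3.6, 4.5]
opening: 0.0003
```

```bash
python3 - <<'E'
from go import *
st();a=manip.capture('scene');b=manip.capture('wrist')
A=cv2.resize(a[150:290,220:460],(640,373),interpolation=cv2.INTER_CUBIC)
B=cv2.resize(b[0:340],(400,212));B=np.pad(B,((0,0),(0,240),(0,0)))
save('s2',np.vstack([A,B]))
E
```

```text
t 9.6 lane tcp [  -4.3 -129.3   29.8] yawerr 0.0021630918538738386 z [-0. -0. -1.] F lane [ 0.3 -3.6  4.5] open 0.0003
```

View pics/s2.png

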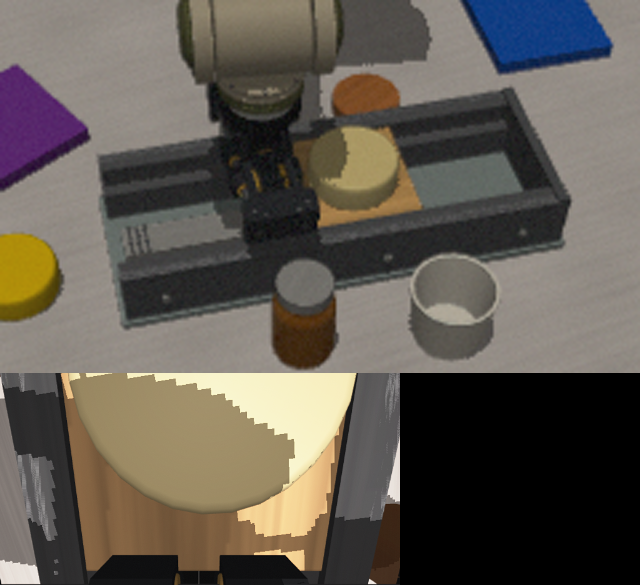

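Scene view: the board's front has passed the catch, which is hidden under it, and the cheese hasn't moved. Next I back off slightly, raise the tips above catch height, and push on.

Call:
{"name": "send_rows", "arguments": {"moves": [[0,-0.3,0,0,0,0,0],[0,-0.3,0,0,0,0,0],[0,0,0,-1,0,0,0],[0,0,0,-1,0,0,0],[0,0,0,-0.95,0,0,0],[0,0,0,0,0,0,0],[0,0.2,0,0,0,0,0],[0,0.2,0,0,0,0,0],[0,0.2,0,0,0,0,0],[0,0.3,0,0,0,0,0],[0,0.3,0,0,0,0,0],[0,0.3,0,0,0,0,0]]}}

```text
clock: 10.9
tool_pos: [0.5465, -0.0126, 0.059]
orientation: [[0.141, 0.99, -0.001], [0.99, -0.141, -0.0], [-0.0, -0.001, -1.0]]
contact_force: [-0.1, -2.5, -1.0]
opening: 0.0006
```

```bash
python3 - <<'E'
from go import *
st()
E
```

```text
t 10.9 lane tcp [  -4.3 -120.1   59. ] yawerr 0.002055367194665869 z [-0.001 -0.    -1.   ] F lane [ 0.3 -2.5 -1. ] open 0.0006
```

Call:
{"name": "send_rows", "arguments": {"moves": [[0,0.3,0,0,0,0,0],[0,0.3,0,0,0,0,0],[0,0.3,0,0,0,0,0],[0,0.3,0,0,0,0,0],[0,0.3,0,0,0,0,0],[0,0.3,0,0,0,0,0],[0,0.3,0,0,0,0,0],[0,0.3,0,0,0,0,0],[0,0.3,0,0,0,0,0],[0,0.3,0,0,0,0,0],[0,0.3,0,0,0,0,0],[0,0.3,0,0,0,0,0]]}}

```text
clock: 12.1
tool_pos: [0.5517, 0.0231, 0.0593]
orientation: [[0.142, 0.99, 0.0], [0.99, -0.142, -0.0], [-0.0, 0.0, -1.0]]
contact_force: [-0.7, -2.5, 0.2]
opening: 0.0011
```

Call:
{"name": "send_rows", "arguments": {"moves": [[0,0.3,0,0,0,0,0],[0,0.3,0,0,0,0,0],[0,0.3,0,0,0,0,0],[0,0.3,0,0,0,0,0],[0,0.3,0,0,0,0,0],[0,0.3,0,0,0,0,0],[0,0.3,0,0,0,0,0],[0,0.3,0,0,0,0,0],[0,0.3,0,0,0,0,0],[0,0.3,0,0,0,0,0],[0,0.3,0,0,0,0,0],[0,0.3,0,0,0,0,0]]}}

```text
clock: 13.3
tool_pos: [0.5568, 0.0587, 0.0593]
orientation: [[0.142, 0.99, 0.0], [0.99, -0.142, -0.0], [-0.0, 0.0, -1.0]]
contact_force: [-1.4, -3.2, 1.0]
opening: 0.0006
```

Call:
{"name": "send_rows", "arguments": {"moves": [[0,0.3,0,0,0,0,0],[0,0.3,0,0,0,0,0],[0,0.3,0,0,0,0,0],[0,0.3,0,0,0,0,0],[0,0.3,0,0,0,0,0],[0,0.3,0,0,0,0,0],[0,0.3,0,0,0,0,0],[0,0.3,0,0,0,0,0]]}}

```text
clock: 14.1
tool_pos: [0.5602, 0.0825, 0.0593]
orientation: [[0.141, 0.99, -0.0], [0.99, -0.141, -0.0], [-0.0, -0.0, -1.0]]
contact_force: [-0.6, -3.2, 0.9]
opening: 0.0003
```

```bash
python3 - <<'E'
from go import *
st();a=manip.capture('scene')
A=cv2.resize(a[140:280,240:460],(770,490),interpolation=cv2.INTER_CUBIC)
save('s3',A)
E
```

```text
t 14.1 lane tcp [ -4.4 -24.1  59.3] yawerr 0.002048633362360247 z [-0. -0. -1.] F lane [-0.2 -3.2  0.9] open 0.0003
```

View pics/s3.png

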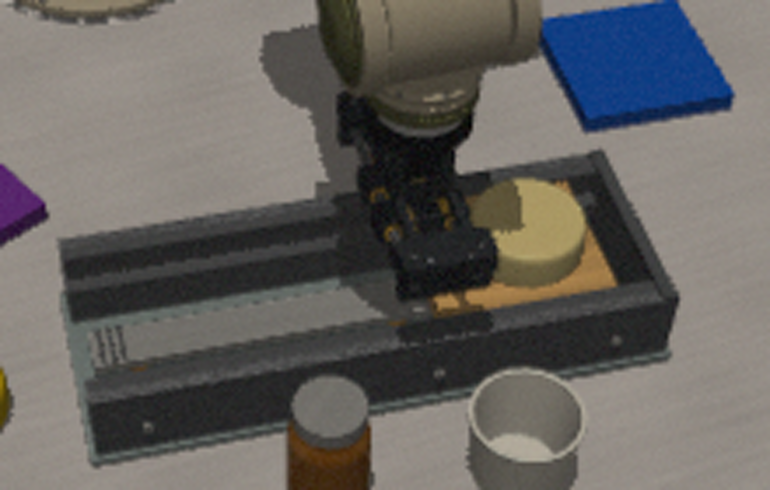

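Scene view: the board is sliding on and the cheese is still in place, with about 25 mm left to the stop.

Call:
{"name": "send_rows", "arguments": {"moves": [[0,0.2,0,0,0,0,0],[0,0.2,0,0,0,0,0],[0,0.2,0,0,0,0,0],[0,0.2,0,0,0,0,0],[0,0.2,0,0,0,0,0],[0,0.2,0,0,0,0,0],[0,0.2,0,0,0,0,0],[0,0.2,0,0,0,0,0],[0,0.2,0,0,0,0,0],[0,0.2,0,0,0,0,0],[0,0,0,0,0,0,0]]}}

```text
clock: 15.25
tool_pos: [0.563, 0.1025, 0.0592]
orientation: [[0.141, 0.99, 0.0], [0.99, -0.141, 0.0], [0.0, 0.0, -1.0]]
contact_force: [-0.5, -1.2, 0.4]
opening: 0.0004
```

```bash
python3 - <<'E'
from go import *
st();a=manip.capture('wrist')
save('w3',a)
for y in (0,152): print(y,np.round(proj('wrist',W(p,(0,y,66))),1),np.round(proj('wrist',W(p,(0,y,76))),1))
for y in (130,140,145,150): print(y,np.round(proj('wrist',W(p,(0,y,66))),1))
E
```

```text
t 15.25 lane tcp [-4.5 -3.9 59.2] yawerr 0.0021869430162122228 z [ 0.  0. -1.] F lane [-0.3 -1.3  0.4] open 0.0004
0 [330.1 301.1] [331.  311.8]
152 [ 335.4 -163.1] [ 337.1 -192.6]
130 [334.4 -76.7]
140 [ 334.9 -115. ]
145 [ 335.1 -134.7]
150 [ 335.3 -154.9]
```

View pics/w3.png

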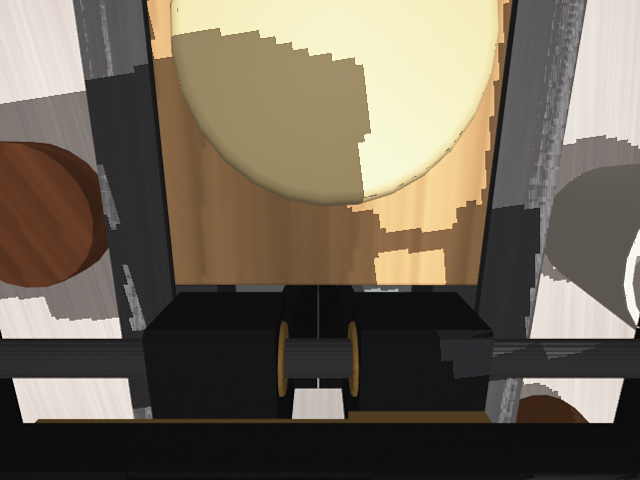

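Wrist view: the board's rear edge at row 285 is about lane y +5, and the cheese is on the board. I'll retreat and check the catch from a clear view.

Call:
{"name": "send_rows", "arguments": {"moves": [[0,-0.5,0,0,0,0,0],[0,-1,0,-0.5,0,0,0],[0,-1.5,0,-2,0,0,0],[0,-2,0,-3,0,0,0],[0,-2,0,-4,0,0,0],[0,-3,0,-3,0,0,0],[0,-3,0,0,0,0,0],[0,-1,0,0,0,0,0],[0,0,0,0,0,0,0]]}}

```text
clock: 16.2
tool_pos: [0.5427, -0.0377, 0.1841]
orientation: [[0.144, 0.99, -0.001], [0.99, -0.144, 0.0], [0.0, -0.001, -1.0]]
contact_force: [0.9, 0.9, 0.6]
opening: 0.0006
```

```bash
python3 - <<'E'
from go import *
st();b=manip.capture('wrist')
a=manip.capture('scene');t=manip.capture('top')
A=cv2.resize(a[160:260,300:440],(420,300),interpolation=cv2.INTER_CUBIC)
T=cv2.resize(t[165:265,210:350],(420,300),interpolation=cv2.INTER_CUBIC)
B=cv2.resize(b,(380,285));B=np.pad(B,((0,315),(0,0),(0,0)))
save('s4',np.hstack([np.vstack([A,T]),B]));save('w4',b)
for n in [(0,-12,55),(0,0,55),(0,0,39),(0,5,66),(0,145,66),(0,152,66)]: print(n,np.round(proj('wrist',W(p,n)),1))
E
```

```text
t 16.2 lane tcp [  -4.4 -145.5  184.1] yawerr -0.0003849716373659495 z [-0.001  0.    -1.   ] F lane [0.7 1.  0.6] open 0.0006
(0, -12, 55) [325.8  44.9]
(0, 0, 55) [326.   25.1]
(0, 0, 39) [325.5  32.2]
(0, 5, 66) [326.4  10.8]
(0, 145, 66) [ 328.6 -282.8]
(0, 152, 66) [ 328.7 -300.3]
```

View pics/s4.png

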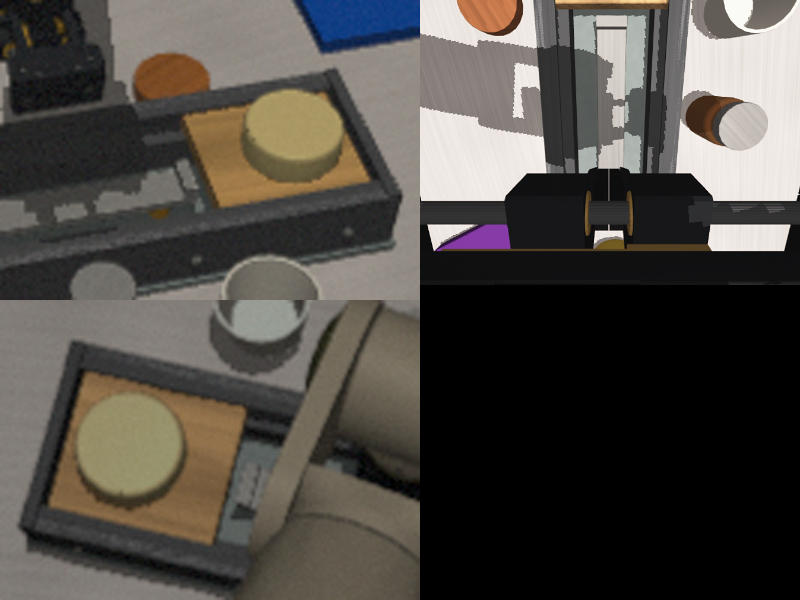

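```bash
python3 - <<'E'
from h import *
b=cv2.imread('pics/w4.png')[0:100,240:420]; a=cv2.cvtColor(manip.capture('scene'),cv2.COLOR_RGB2BGR)[190:240,330:420]
cv2.imwrite('pics/z.png',np.vstack([cv2.resize(b,(540,300),interpolation=cv2.INTER_CUBIC),cv2.resize(cv2.convertScaleAbs(a,alpha=1.6),(540,300),interpolation=cv2.INTER_CUBIC)]))
from go import *
for n in [(18,-12,55),(-18,-12,55),(18,0,55),(18,0,39),(18,-12,39)]: print(n,np.round(proj('wrist',W(p,n)),1),np.round(proj('scene',W(p,n)),1))
E
```

```text
(18, -12, 55) [352.4  45.2] [362.2 223.2]
(-18, -12, 55) [299.3  45.1] [358.5 213.5]
(18, 0, 55) [352.9  25.4] [366.6 222.4]
(18, 0, 39) [350.8  32.5] [366.1 226.4]
(18, -12, 39) [350.4  51.1] [361.8 227.1]
```

View pics/z.png

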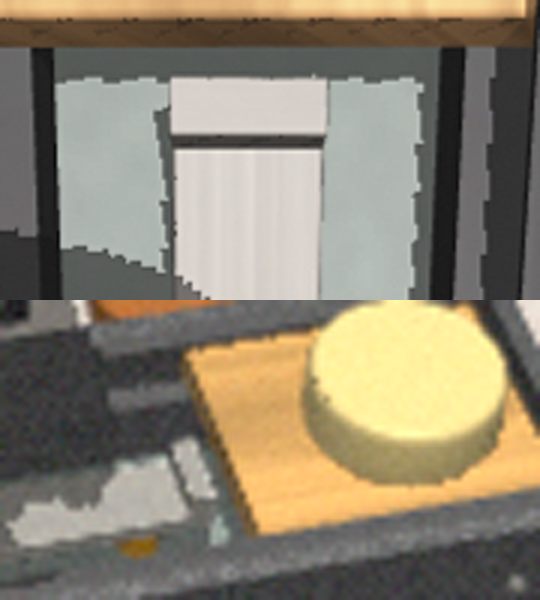

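The catch's top edges are at rows 26 and 45, where 25 and 45 are predicted for fully up. The board's rear edge is clear beyond it, the cheese is on the board and the arm is clear.

```bash
python3 - <<'E'
from go import *
st();print(manip.hand_in())
E
```

```text
t 16.4 lane tcp [  -4.4 -143.3  183.8] yawerr 0.0030570225796330563 z [-0.001  0.001 -1.   ] F lane [ 0.1  0.3 -0.9] open 0.0004
the job is handed in; nothing more can be done
None
```

The board is shut in between the catch and the end stop with its cheese still on it. I handed the job in at 16.4 s; the hand-in gives no verdict.

**What I did:** I pressed the bar about 13 mm down with closed fingertips behind the board. Keeping it down, I pushed the board until its front had passed over the catch. I then raised the tips above catch height and pushed the board's rear edge on to about lane y +5 mm (origin about +75 mm, within the required +70 to +82 mm). Finally I backed off and lifted clear.

**Last checks:**
- **Catch:** in the wrist picture its top edges are at rows 26 and 45. The prediction for fully up is 25 and 45.
- **Board and cheese:** the board's rear edge is clear beyond the catch and the cheese stands on the board.
- **Bystanders:** the jar, mould and follower looked untouched in the pictures. I did not re-measure them or the other bystanders.
- **Arm:** the gripper is about 18 cm above the table, touching nothing. The end-of-move readings never went much above 6 N.

**Disagreements:** the lane fit left up to about 3 px on the outer flange corners and the catch in the top picture, roughly 5–8 mm. The wrist pictures agreed with the fit to about 1–3 px.

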